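# Lock the lever cap onto the flushing pump's ball outlet

### The arm

A 6-joint arm with a two-finger parallel gripper is mounted at the origin on a cart in front of the work surface, level with it; the furniture and walls round the work are solid. World frame = base frame: x ahead of the robot, y to its left, z up, the work surface at z = 0. Lengths are in mm, angles in rad, forces in N, time in s.
With the tool pointing down it reaches from about 350 to 875 mm from the base axis. Payload 4.2 kg.
Tool frame: the origin (TCP) lies on the mounting face of the last link; the fingertips stand 173 mm ahead of it and the grasp point (between the pads) lies grip_point_offset ahead of it (grip_point_offset is the distance from the TCP to the grasp point, in mm); z points along the fingers, y is the line along which they close (so a half turn about z gives the same grasp; the last joint's range is limited). The gripper opens to 85 mm and grips with 20 to 120 N. Pads are 22 mm wide; open, the fingers measure 114 mm over their backs; the gripper's body (76 mm by 85 mm) begins 54 mm behind the grasp point. The pads swing forward as they close: fully open they stand 13 mm farther back than shut.
Start: joints at [1.584, 0.385, 0.008, 0, -1.194, -0.259], TCP at [152.051, 606.202, 404.712] pointing down, gripper open.
Joint ranges: [-3.14, 3.14], [-1.21, 2.06], [-1.07, 1.41], [-3.16, 2.05], [-2.99, -0.16], [-3.1, 3.1]. Speed limits (rad/s): [2.79, 2.79, 3.14, 3.14, 3.14, 3.14].

### API

Orientations are given as a unit quaternion [x, y, z, w].
In Python, from bench import read_state, get_image, job_done, recognise, place_of, grip_point_offset gives the robot as it stands. The module is installed in compiled form; this text tells all that it offers.
- The arm moves only by the tool carry_out, never from a script. Its arguments are lists of equal length, an entry for each row: "slide": the shift along the tool's x, y, z in m, a list of three; "roll": the turn about the tool's z in degrees; "claw": the finger opening in m, from 0 to 0.0854. A call has 1 to 8 rows; each row is the pose to reach, as a shift and turn from the pose commanded when the call began, along the tool's axes at that moment; what a row does not reach only later rows make up. A row lasts 1/8 s, in which the tool goes at most 62.5 mm and 10.7 degrees, less where a joint would pass 70% of its speed; a pose out of reach is approached as far as the arm can. A call with a gripper value outside its range is refused whole. The fingers move at their own pace and stop on an object; the grip force is fixed at half the most. Time passes only in rows, so rows that repeat a pose let the fingers close. It gives the time, the measured TCP pose, the force, the opening and the grip force at its end, in the units of the state.
- read_state(): the state, without advancing time (a new reading comes with each control period).
- get_image(name): name is "scene" or "top"; returns a dict with "img" (384x512x3 uint8, red, green, blue), "z_map" (384x512 float32, mm along the optical axis (not along the pixel's ray), 0 where there is no reading), "mtx" (3x3 intrinsics, pixels), "k1" (the pictures are not rectified: a ray, as slopes to the right and down, at radius r is drawn at 1 + k1 r^2 times it, then the intrinsics apply), "world_from_camera" (4x4, takes a point from camera to world coordinates). Camera axes: x right, y up, looking along -z (the intrinsics and any distortion apply to the point x, -y, -z); pixel columns grow to the right and rows downward; lengths in mm; the calibration is good to about 2 mm. A picture is of the moment at which its call begins.
- job_done(): hands the job in; it is judged then, once.
Trained networks look in a picture, given as the dict that the camera call returned (one of the last four; its "shot" number tells which), for a name from the list of things; names that differ only in an ending like _2 or _b are one class to them, and where a whole thing is asked for, a point or a joint stands for the part that bears it (a point fixed in the world has none). Each returns a list of dicts, best first, with "conf" (0 to 1); they miss things now and then, are a little off and sometimes report something else, mostly with a low value. They report only what shows in the picture. A call takes as long as a camera call. They do not tell look-alikes from the thing itself.
- recognise(picture, thing): "at" ([column, row] in pixels, amid what is visible of it).
- place_of(picture, thing): "at" ([column, row] in pixels: a listed point, or the origin of a listed thing).
The state is a dict: "clock": time; "joints": joint angles; "joint_vel": joint speeds; "joint_efforts": joint torques, N m; "position": TCP position; "ee_rot": TCP orientation; "contact_force": force on the tool from outside, world axes, zero at the start; "wrist_torque": the same for the moment, N m; "gripper_width": finger opening in mm; "grasp_force": force on a finger pad.
Only numpy, scipy, OpenCV 4.12 (cv2) and the standard library are available. Lean on these libraries where they do the work, as an engineer would, in place of code of your own. Each camera call takes 0.05 s, during which the arm holds its last target. There are 200 camera calls.

### The job

Close off the flushing pump with its lever-locking end cap: raise the cap's handle, set the cap on the pump's ball outlet and push it straight down until its rim sits flush on the flange, then press the handle fully down so that the cap stays locked. The pump rides on soft rubber mounts: push with feel and never squash them down to their stops. Do not tip the cap over, and leave the tools and fittings lying about where they are.

Things in the scene. Friction and masses are not known exactly. Their poses are not given: they have to be found in the camera images.
- ball (a point): centre of the steel ball (50 mm across) that is the pump's outlet, 167 mm above the worktop when unloaded; z up, x towards the pump's motor. It stands on a neck 17 mm across over a round steel flange (92 mm across) whose flat face is 30 mm below the ball's centre. Ball and pump sink together when pushed
- pump_base: dark skid plate, 212 x 134 mm, fixed to the worktop; origin on the worktop below the ball, x towards the motor. On four soft rubber mounts it carries the flushing pump: round dark casing and grey finned motor. The black terminal box, 65 to 117 mm from the ball along x, reaches to 26 mm below the ball's centre; all else but the ball and flange is lower
- pump (a joint): how far the pump is squashed straight down on its rubber mounts, m: 0 unloaded, about 0.6 mm more per newton (1.7 N per mm), hard stop at 0.018. The cap's own weight (6 to 8.5 N) makes 3.6 to 5 mm
- cap_grip (a point): middle of the fluted upright aluminium grip on top of the lever-locking end cap, the part to hold: a round stud 34 mm across, 35 mm tall. The cap stands mouth down on the worktop, 0.63 to 0.87 kg. z up along the cap's axis, x level from the axis towards the handle. The bell below is 67 mm across, its flat rim flange 88 mm; the rim's underside is 82 mm below this point
- cap_socket (a point): point on the cap's axis 30 mm above the rim's underside, 52 mm below cap_grip, same axes: the ball's centre when home. Bore 52.6 mm across. Sprung rubber segments in it meet the ball 12 mm before home; resistance, cap's weight included, grows to 17 to 21 N at 8 to 4 mm before home, then the cap slips home, rim flat on the flange, and stays. Pushed less, it stays standing proud
- handle_pin (a point): middle of the handle's hinge pin on the cap: 44 mm from the cap's axis, 34 mm above the rim's underside, 48 mm below cap_grip; its axes turn with the handle: x level outward and z up when the handle is down. From it the bar (13 mm wide, 6 mm thick) rises outward at 25 degrees to the paddle
- handle_pad (a point): middle of the paddle at the end of the steel handle: 22 mm along the handle, 20 mm wide, 7 mm thick, sloping up outward at 25 degrees when down; 40 mm along x and 27.5 mm along z of handle_pin's axes. Handle down: 84 mm from the cap's axis, 61 mm above the rim's underside; the paddle's outer end is 52 mm out from the pin, 26 to 35 mm above it, with free space round and below
- handle (a joint): handle angle, rad: 0 fully down (bar 25 degrees above level; lock bolt out across the cap's mouth), 0.80 fully raised (bar 71 degrees above level; bolt back). It stays where it is left; turning it takes about 1 N at the paddle. With the cap home the bolt wedges in under the ball over the last 0.1 rad and wants up to 10 N there; if it is not home the bolt strikes the ball and the handle stops short of down
- fitting_tee: brass compression tee, 64 x 44 x 27 mm, lying between worktop edge and pump, or in the middle; a bystander. Origin at the middle of its underside
- fitting_elbow: brass compression elbow, 44 x 44 x 27 mm, in the middle, or between worktop edge and pump; a bystander. Origin at the middle of its underside
- tape_black: roll of black tape, 60 mm across, 19 mm high, behind; a bystander. Origin at the middle of its underside
- bits_tin: round tin, 86 mm across, 40 mm high, at the back left; a bystander. Origin at the middle of its underside
There are look-alikes about, which are no part of the job. What is shaped like the part that bears cap_grip but orange is not meant.

How it is judged (in metres and radians):
On the way, in this order (a step that is already met when the one before it is completed fails the run):
1. the cap's handle is raised (above 0.65 rad) (value of joint handle above 0.65 rad), for 0.2 s.
2. the cap is pushed home on the ball, its rim flush on the flange (within 2.5 mm, level within 0.04 rad), with the handle still raised (above 0.5 rad) (z of cap_socket in the frame of ball below 0.0025 m and horizontal distance between cap_socket and ball below 0.003 m and angle between cap_socket's own z axis and vertical below 0.04 rad and value of joint handle above 0.5 rad), for 0.2 s.
At the end, for the whole second after the job is handed in: The cap sits home on the ball (socket point within 2.5 mm in height and 3 mm sideways of the ball's centre, level within 0.04 rad), its handle is fully down (below 0.05 rad) and it is at rest (z of cap_socket in the frame of ball below 0.0025 m and horizontal distance between cap_socket and ball below 0.003 m and angle between cap_socket's own z axis and vertical below 0.04 rad and value of joint handle below 0.05 rad and linear speed of cap below 0.02 m/s); the robot touches nothing.
It fails at once if the pump is squashed more than 17 mm down on its mounts (about 29 N, cap's weight included), onto their stops (value of joint pump above 0.017 m).
It fails at once if the cap is tipped over (more than 0.6 rad) (angle between cap_grip's own z axis and vertical above 0.6 rad).
It fails at once if a bystander is moved by more than 30 mm (distance of any of fitting_tee, fitting_elbow, tape_black, bits_tin from where it was at the start of the episode above 0.03 m).
It also fails if it takes over 64 s, if anything falls off the work surface, if the arm or the gripper's body presses on something with over 40 N, if the wrist force passes 120 N, or if a joint passes its speed limit or range.

## Working session

There is one attempt and no reset: what is moved stays moved. The work goes in short steps, Python scripts to look and compute and a tool call to move; the robot and the scene stay as the last step left them, time stands still between calls to the robot, and variables do not carry over. Pictures are saved under pics/ and viewed, at most 10 in all, crops included, and the job is handed in when it is done.

Besides the shell and the picture viewer there is one more tool, called as a command line: name --pt "numbers of a row" for each row, then --argument value for the rest. carry_out: Moves the arm, as the interface text tells. Its arguments: {"type":"object","properties":{"slide":{"type":"array"},"roll":{"type":"array"},"claw":{"type":"array"}},"required":["slide","roll","claw"]}

```bash
mkdir -p pics
cat > h.py <<'E'
import numpy as np, cv2
from bench import *
def pix2w(p,uv,z=None,plane=None):
    """pixel -> world; depth z (mm) or horizontal plane height"""
    K=p["mtx"];d=np.array([p["k1"],0,0,0,0.])
    x,y=cv2.undistortPoints(np.array([[uv]],float),np.array(K,float),d)[0,0]
    T=np.array(p["world_from_camera"]);r=T[:3,:3]@np.array([x,-y,-1.]);o=T[:3,3]
    if plane is not None: z=(plane-o[2])/r[2]
    return o+r*z
def w2pix(p,w):
    T=np.array(p["world_from_camera"]);c=T[:3,:3].T@(np.array(w,float)-T[:3,3])
    q=np.array([[[c[0]/-c[2],-c[1]/-c[2],1.]]])
    return cv2.projectPoints(q,np.zeros(3),np.zeros(3),np.array(p["mtx"],float),np.array([p["k1"],0,0,0,0.]))[0][0,0]
def zat(p,uv):
    u,v=map(int,np.round(uv)); a=p["z_map"][v-1:v+2,u-1:u+2]; a=a[a>0]
    return float(np.median(a)) if a.size else 0
def save(p,n,crop=None,s=1):
    im=p["img"][:,:,::-1]
    if crop: a,b,c,d=crop; im=im[b:d,a:c]
    cv2.imwrite("pics/"+n,cv2.resize(im,None,fx=s,fy=s,interpolation=cv2.INTER_CUBIC))
E
cat > a.py <<'E'
from h import *
print(read_state(), grip_point_offset if not callable(grip_point_offset) else grip_point_offset())
P={n:get_image(n) for n in("scene","top")}
for n,p in P.items():
    print(n,np.round(p["world_from_camera"],3).tolist(),p["mtx"],p["k1"])
    for t in["ball","pump_base","cap_grip","cap_socket","handle_pin","handle_pad","fitting_tee","fitting_elbow","tape_black","bits_tin"]:
        for d in place_of(p,t)[:3]:
            z=zat(p,d["at"]); print(t,np.round(d["at"],1),round(d["conf"],2),np.round(pix2w(p,d["at"],z)) if z else None)
cv2.imwrite("pics/both.png",cv2.resize(np.vstack([P["scene"]["img"],P["top"]["img"]])[:,:,::-1],None,fx=.78,fy=.78))
save(P["scene"],"s.png",s=1.5);save(P["top"],"t.png",s=1.5)
E
python3 a.py
```

```text
{'clock': 0.0, 'joints': array([ 1.58362337e+00,  3.85566450e-01,  6.59208427e-03, -4.75175698e-04,
       -1.19398765e+00, -2.58596073e-01]), 'joint_vel': array([-0.00079505,  0.00020213,  0.00049625, -0.00069542, -0.0015051 ,
        0.00046448]), 'joint_efforts': array([-1.30682874e-03, -3.92288911e+01,  1.88398021e+01,  4.18617457e+00,
       -4.64544370e-03, -3.36777262e-06]), 'position': array([151.98429333, 606.02291599, 403.60551472]), 'ee_rot': array([ 9.92447840e-01, -1.22662399e-01, -7.22902347e-05,  1.10276658e-03]), 'contact_force': array([-0.69961479,  0.04703074, -0.59469451]), 'wrist_torque': array([ 0.03526004, -0.0414085 , -0.00641506]), 'grasp_force': 0.0, 'gripper_width': 84.86284736546493} 154.70000000000002
scene [[-0.767, 0.496, -0.408, 74.966], [-0.642, -0.583, 0.497, 468.58], [0.008, 0.643, 0.766, 933.517], [0.0, 0.0, 0.0, 1.0]] [[403.27827067   0.         257.85430266]
 [  0.         403.27827067 193.72672653]
 [  0.           0.           1.        ]] -0.041908992193199594
ball [194.  198.2] 0.84 [585.  90. 180.]
ball [198. 231.] 0.67 [571. 106.  72.]
pump_
[... 1033 characters left out ...]
]] -0.1328508161596548
ball [226.  138.7] 0.76 [602.  66. 191.]
pump_base [228.2 156.2] 0.79 [570.  50. 137.]
cap_grip [314.4 276.7] 0.95 [ 334. -325.   61.]
cap_grip [330.9 199.3] 0.55 [ 568. -287.  101.]
cap_socket [306.  275.3] 0.89 [ 327. -296.  101.]
cap_socket [329.8 202. ] 0.75 [ 561. -288.   91.]
handle_pin [318.4 279.2] 0.62 [ 332. -343.   31.]
handle_pad [317.1 161.8] 0.63 [ 698. -211.    3.]
handle_pad [333.5 288.5] 0.52 [ 321. -391.   66.]
handle_pad [317.9 220.8] 0.42 [ 510. -281.    3.]
fitting_tee [220.4 211.5] 0.47 [418.  24.  23.]
fitting_elbow [300.5 184.7] 0.5 [ 596. -185.   28.]
tape_black [316.6 162.7] 0.46 [ 688. -209.   21.]
bits_tin [187.1 133.7] 0.83 [618. 229.  40.]
```

View pics/s.png

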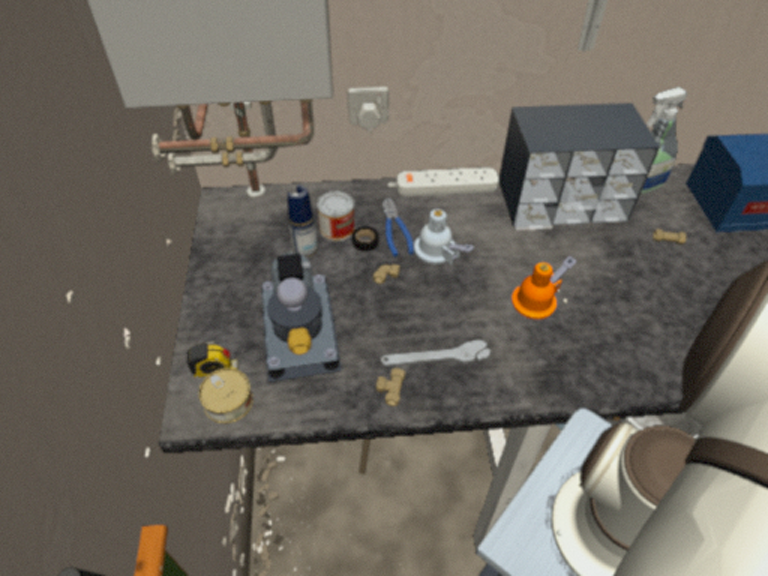

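View pics/t.png

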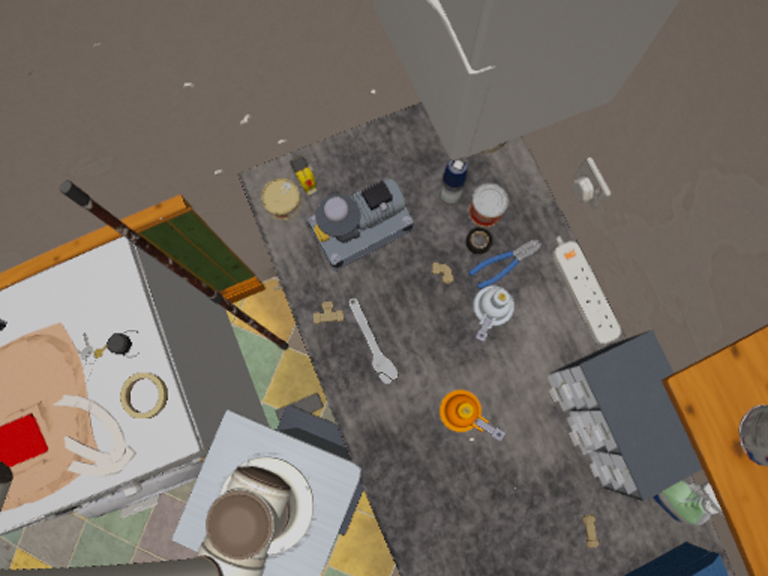

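The aluminium cap is at scene (290,148) and top (331,199), with its handle pointing down-left in top. The orange look-alike is at scene (358,185) and top (310,274). Other things that could be confused with it: the orange cap and the pump's round casing at (194,200). I choose the silver one and check it in a crop.

```bash
cat > b.py <<'E'
from h import *
from scipy.optimize import least_squares
def cloud(p):
    v,u=np.mgrid[0:384,0:512]; z=p["z_map"]; m=z>0
    uv=np.stack([u[m],v[m]],1).astype(float)
    q=cv2.undistortPoints(uv[:,None],np.array(p["mtx"],float),np.array([p["k1"],0,0,0,0.]))[:,0]
    T=np.array(p["world_from_camera"])
    return (np.stack([q[:,0],-q[:,1],-np.ones(len(q))],1)*z[m][:,None])@T[:3,:3].T+T[:3,3]
def sphere(c,c0,R=25,rad=30):
    d=c[np.linalg.norm(c-c0,axis=1)<rad]
    f=least_squares(lambda s:np.linalg.norm(d-s,axis=1)-R,c0,loss="soft_l1",f_scale=1.)
    return f.x,len(d),np.sqrt(2*f.cost/len(d))
if __name__=="__main__":
    for n in("scene","top"):
        p=get_image(n);c=cloud(p)
        if n=="scene": s=p
        else: t=p
        print(n,"ball",sphere(c,np.array([592.,75,167])))
        h=c[np.hypot(c[:,0]-565,c[:,1]+284)<110]
        top=h[(h[:,2]>94)&(h[:,2]<106)&(np.hypot(h[:,0]-565,h[:,1]+284)<30)]
        print("studtop",len(top),top.mean(0) if len(top) else 0,top.min(0),top.max(0))
        ha=h[(h[:,2]>25)&(np.hypot(h[:,0]-565,h[:,1]+284)>48)]
        print("handle pts",len(ha)); print(np.round(ha).astype(int).tolist())
        g=c[(np.hypot(c[:,0]-565,c[:,1]+284)<60)&(c[:,2]<4)]; print("table z",np.median(g[:,2]))
    a=s["img"][115:185,240:340];b=t["img"][165:235,280:380]
    cv2.imwrite("pics/crop.png",cv2.resize(np.hstack([a,b])[:,:,::-1],None,fx=4,fy=4,interpolation=cv2.INTER_CUBIC))
E
python3 b.py
```

```text
scene ball (array([602.26742245,  75.74620151, 166.07681032]), 296, np.float64(1.1626974342509924))
studtop 70 [ 570.87156276 -291.57176438   99.51831126] [ 556.93935504 -308.77894899   94.10459088] [ 588.58746306 -279.51729605  105.79368146]
handle pts 54
[[515, -293, 50], [512, -293, 52], [509, -294, 53], [498, -292, 62], [494, -293, 64], [490, -292, 67], [487, -292, 69], [516, -283, 52], [513, -285, 53], [512, -288, 52], [507, -285, 57], [505, -288, 56], [499, -284, 63], [496, -285, 65], [495, -289, 62], [490, -286, 67], [488, -289, 66], [486, -291, 66], [484, -294, 65], [480, -291, 70], [516, -285, 47], [511, -282, 53], [510, -286, 50], [504, -282, 58], [501, -281, 60], [496, -280, 64], [494, -282, 64], [490, -281, 67], [489, -285, 65], [484, -282, 71], [481, -283, 71], [481, -288, 68], [480, -294, 63], [513, -285, 45], [506, -280, 52], [501, -277, 59], [499, -279, 58], [494, -277, 63], [492, -279, 63], [488, -277, 68], [485, -278, 69], [482, -279, 70], [482, -286, 64], [517, -300, 26], [495, -279, 57], [491, -278, 60], [487, -277, 64], [483, -277, 67], [482, -280, 65], [517, -27
[... 807 characters left out ...]
-290, 58], [508, -293, 60], [499, -279, 64], [499, -282, 68], [501, -285, 67], [502, -288, 65], [503, -291, 66], [505, -294, 62], [495, -277, 64], [494, -280, 72], [496, -283, 67], [498, -286, 64], [499, -289, 67], [500, -292, 68], [501, -294, 69], [490, -277, 75], [492, -281, 68], [493, -284, 69], [494, -287, 72], [496, -290, 66], [498, -293, 64], [498, -296, 67], [487, -279, 75], [489, -282, 71], [491, -285, 66], [491, -288, 70], [492, -291, 69], [493, -293, 72], [496, -297, 63], [485, -280, 70], [486, -283, 72], [487, -286, 72], [488, -289, 70], [489, -291, 73], [491, -295, 67], [485, -287, 68], [486, -290, 68], [487, -293, 68], [488, -296, 70], [484, -294, 65]]
table z 0.9166653762069927
```

View pics/crop.png

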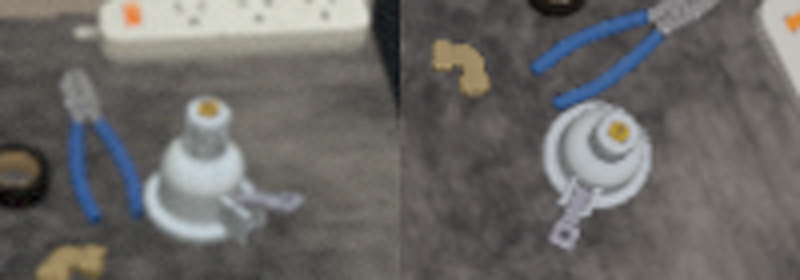

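The crop confirms the silver cap. Its handle is down, pointing towards the robot: left half pad at (290,200), right half pad at (565,235). Now I refine the axis, the handle direction and the ball.

```bash
cat > c.py <<'E'
from b import *
from scipy.spatial.transform import Rotation as R
P={n:[get_image(n) for _ in range(2)] for n in("scene","top")}
for n,ps in P.items():
    c=np.vstack([cloud(p) for p in ps])
    for p in ps:
        for t,z in(("cap_grip",82),("handle_pad",61),("handle_pin",34),("ball",167),("cap_socket",30)):
            for d in place_of(p,t)[:2]:
                print(n,t,np.round(pix2w(p,d["at"],plane=z),1),round(d["conf"],2))
    print("ball",np.round(sphere(c,np.array([603.,76,167]))[0],1))
    x0=np.array([572,-292.])
    for r,lo,hi in((17,68,95),(33.5,12,40)):
        d=c[(c[:,2]>lo)&(c[:,2]<hi)&(np.hypot(*(c[:,:2]-x0).T)<r+7)&(np.hypot(*(c[:,:2]-x0).T)>r-7)]
        f=least_squares(lambda s:np.hypot(*(d[:,:2]-s).T)-r,x0,loss="soft_l1")
        print("cyl",r,len(d),np.round(f.x,1),f.cost/len(d))
    q=c-[572,-292,0]; rr=np.hypot(q[:,0],q[:,1])
    pd=c[(rr>62)&(rr<100)&(c[:,2]>45)&(c[:,2]<85)&(np.abs(q[:,1])<40)]
    print("pad cloud",len(pd),np.round(pd.mean(0),1))
    hi=c[(c[:,2]>200)&(c[:,0]>350)&(c[:,0]<1000)&(abs(c[:,1])<500)]
    for x in range(350,1000,50):
        k=hi[(hi[:,0]>=x)&(hi[:,0]<x+50)]
        if len(k): print("high",x,len(k),np.round(k.min(0)),np.round(k.max(0)))
s=read_state();print(R.from_quat(s["ee_rot"]).as_matrix().round(4).tolist())
E
python3 c.py
```

```text
scene cap_grip [ 568.6 -290.1   82. ] 0.98
scene cap_grip [ 321.9 -296.7   82. ] 0.89
scene handle_pad [ 495.4 -284.4   61. ] 0.65
scene handle_pad [ 317.2 -384.6   61. ] 0.47
scene handle_pin [ 313.6 -350.4   34. ] 0.47
scene handle_pin [ 535.4 -298.9   34. ] 0.44
scene ball [606.3  83.3 167. ] 0.62
scene cap_socket [ 575.2 -294.6   30. ] 0.85
scene cap_socket [ 334.  -296.5   30. ] 0.65
scene cap_grip [ 327.  -294.3   82. ] 0.7
scene handle_pad [ 497.9 -301.1   61. ] 0.63
scene handle_pad [ 321.9 -383.9   61. ] 0.58
scene handle_pin [ 534.8 -281.8   34. ] 0.49
scene handle_pin [ 319.2 -347.7   34. ] 0.47
scene ball [595.2  87.3 167. ] 0.93
scene cap_socket [ 568.4 -298.6   30. ] 0.94
scene cap_socket [ 323.1 -287.4   30. ] 0.86
ball [602.5  75.6 166.5]
cyl 17 152 [ 574.1 -295.4] 0.5992761339708184
cyl 33.5 283 [ 573.1 -295.4] 1.1376387580533895
pad cloud 82 [ 492.7 -284.5   62.8]
high 400 19 [ 436. -500.  201.] [ 450. -485.  207.]
high 450 203 [ 452. -500.  200.] [ 500. -459.  207.]
high 500 4373 [ 501. -499.  200.] [550. 500. 454.]
high 550 6969 [550. 414. 200.] [600. 468. 501.]
h
[... 1234 characters left out ...]
576.3 -294.6] 1.690422793093604
pad cloud 90 [ 495.5 -287.3   66.5]
high 400 322 [ 420. -500.  204.] [ 450. -481.  544.]
high 450 417 [ 450. -500.  201.] [ 500. -461.  543.]
high 500 4257 [ 501. -500.  200.] [550. 500. 699.]
high 550 7653 [550. 415. 200.] [600. 476. 705.]
high 600 6532 [600. 367. 200.] [650. 425. 657.]
high 650 11601 [ 650. -145.  200.] [700. 376. 786.]
high 700 17790 [ 700. -500.  200.] [750. 326. 769.]
high 750 18677 [ 750. -471.  200.] [800. 275. 745.]
high 800 17779 [ 800. -422.  200.] [850. 225. 776.]
high 850 10936 [ 850. -372.  200.] [900. 175. 726.]
high 900 1605 [ 900. -320.  200.] [947. 127. 423.]
[[0.9699, -0.2433, 0.0], [-0.2433, -0.9699, -0.0], [0.0, 0.0, -1.0]]
```

```bash
cat > m.py <<'E'
from h import *
from scipy.spatial.transform import Rotation as R
def to(*targets):
    """slides (m, tool axes now) to grasp-point world targets (mm)"""
    s=read_state();M=R.from_quat(s["ee_rot"]).as_matrix();g=s["position"]+M[:,2]*154.7
    print("grasp",g.round(1),"yaw(x)",round(np.degrees(np.arctan2(M[1,0],M[0,0])),2),"F",s["contact_force"].round(1),"w",round(s["gripper_width"],1),"gf",round(s["grasp_force"],1),"t",round(s["clock"],2))
    for t in targets: print(t,((np.array(t,float)-g)@M/1000).round(4).tolist())
E
python3 - <<'E'
from m import *
from b import cloud
to((480,300,250),(480,-100,250),(491.5,-285.5,150),(491.5,-285.5,61))
for n in("scene","top"):
    c=cloud(get_image(n))
    c=c[(c[:,2]>150)&(c[:,0]>480)&(c[:,0]<800)&(c[:,1]>-60)&(c[:,1]<240)]
    for x in range(480,800,40):
        for y in range(-60,240,60):
            k=c[(c[:,0]>=x)&(c[:,0]<x+40)&(c[:,1]>=y)&(c[:,1]<y+60)]
            if len(k)>5: print(n,x,y,len(k),k[:,2].min().round(),k[:,2].max().round(),k[:,0].min().round())
E
```

```text
grasp [152.1 606.2 250. ] yaw(x) -14.08 F [-0.3  0.1 -0.2] w 85.4 gf 0.0 t 2.4
(480, 300, 250) [0.3926, 0.2172, 0.0]
(480, -100, 250) [0.4899, 0.6052, 0.0]
(491.5, -285.5, 150) [0.5462, 0.7823, 0.1]
(491.5, -285.5, 61) [0.5462, 0.7823, 0.189]
scene 560 0 9 167.0 185.0 585.0
scene 560 60 218 154.0 195.0 577.0
scene 600 60 92 160.0 192.0 600.0
scene 720 -60 1560 408.0 569.0 722.0
scene 760 -60 1125 408.0 569.0 760.0
scene 760 0 702 410.0 571.0 781.0
scene 760 180 1721 150.0 654.0 774.0
top 560 0 16 167.0 187.0 589.0
top 560 60 93 164.0 196.0 581.0
top 600 0 22 168.0 189.0 601.0
top 600 60 93 177.0 197.0 600.0
top 720 -60 800 419.0 697.0 726.0
top 760 -60 454 415.0 645.0 760.0
top 760 0 159 417.0 605.0 786.0
top 760 180 759 150.0 507.0 777.0
```

carry_out --pt "0.049 0.027 0" --pt "0.098 0.054 0" --pt "0.147 0.081 0" --pt "0.196 0.108 0" --pt "0.245 0.135 0" --pt "0.294 0.162 0" --pt "0.343 0.19 0" --pt "0.393 0.217 0" --roll '[0,0,-1,-2,-4,-5,-6,-7.5]' --claw '[0.06,0.06,0.06,0.06,0.06,0.06,0.06,0.06]'

```text
clock: 3.5
position: [481.5, 298.7, 405.1]
ee_rot: [0.998, -0.057, 0.0, -0.0]
contact_force: [-0.1, 1.2, 0.1]
gripper_width: 59.6
grasp_force: 0.0
```

```bash
python3 -c "
from m import *
to((480,-100,250),(491.5,-285.5,150),(491.5,-285.5,61))"
```

```text
grasp [481.6 298.8 250.4] yaw(x) -6.52 F [-0.1  1.2  0.1] w 59.6 gf 0.0 t 3.5
(480, -100, 250) [0.0437, 0.3964, 0.0002]
(491.5, -285.5, 150) [0.0761, 0.5794, 0.1001]
(491.5, -285.5, 61) [0.076, 0.5795, 0.1891]
```

carry_out --pt "0.008 0.06 0" --pt "0.016 0.12 0" --pt "0.024 0.18 0" --pt "0.032 0.24 0" --pt "0.04 0.3 0" --pt "0.048 0.36 0.0" --pt "0.056 0.42 0.01" --pt "0.064 0.48 0.03" --roll '[0,0,0,0,0,0,0,0]' --claw '[0.05,0.05,0.05,0.05,0.05,0.05,0.05,0.05]'

```text
clock: 4.5
position: [489.0, -184.9, 376.0]
ee_rot: [0.998, -0.057, 0.002, 0.0]
contact_force: [1.0, -0.3, -0.6]
gripper_width: 50.4
grasp_force: 0.0
```

carry_out --pt "0.008 0.055 0.03" --pt "0.012 0.0995 0.06" --pt "0.012 0.0995 0.07" --pt "0.012 0.0995 0.07" --roll '[0,0,0,0]' --claw '[0.05,0.05,0.05,0.05]'

```text
clock: 5.0
position: [489.3, -283.1, 304.4]
ee_rot: [0.998, -0.058, -0.001, -0.0]
contact_force: [-0.9, 0.8, -0.2]
gripper_width: 50.3
grasp_force: 0.0
```

```bash
python3 -c "
from m import *
to((491.5,-285.5,150),(491.5,-285.5,61))
a=get_image('scene');b=get_image('top')
cv2.imwrite('pics/near1.png',cv2.resize(np.hstack([a['img'][90:190,250:380],b['img'][150:250,270:400]])[:,:,::-1],None,fx=3,fy=3,interpolation=cv2.INTER_CUBIC))"
```

```text
grasp [ 489.  -283.   149.7] yaw(x) -6.6 F [-0.9  0.8 -0.2] w 50.3 gf 0.0 t 5.0
(491.5, -285.5, 150) [0.0027, 0.0022, -0.0003]
(491.5, -285.5, 61) [0.0029, 0.0022, 0.0887]
```

View pics/near1.png

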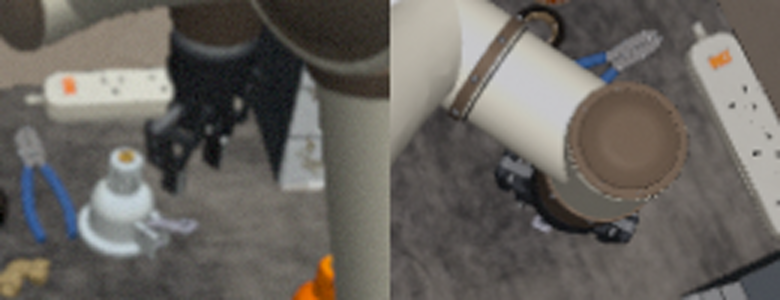

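The picture shows the open fingers above the silver handle's paddle, at about (175,220) in the scene crop. Descending to grip it.

carry_out --pt "0.003 0.002 0.04" --pt "0.003 0.002 0.075" --pt "0.003 0.002 0.089" --pt "0.003 0.002 0.089" --roll '[0,0,0,0]' --claw '[0.05,0.05,0.05,0.04]'

```text
clock: 5.6
position: [492.7, -284.9, 216.5]
ee_rot: [0.998, -0.057, -0.0, 0.0]
contact_force: [-0.3, -0.4, 0.1]
gripper_width: 40.0
grasp_force: 0.0
```

carry_out --pt "0 0 0" --pt "0 0 0" --pt "0 0 0" --pt "0 0 0" --pt "0 0 0" --roll '[0,0,0,0,0]' --claw '[0.032,0.028,0.024,0.018,0.016]'

```text
clock: 6.22
position: [492.3, -285.7, 216.8]
ee_rot: [0.998, -0.057, 0.0, 0.0]
contact_force: [-2.0, -1.0, 4.5]
gripper_width: 18.8
grasp_force: 58.4
```

```bash
python3 -c "
from m import *
to((491.5,-285.5,61))"
```

```text
grasp [ 492.4 -285.8   62.1] yaw(x) -6.59 F [-2.  -1.   4.5] w 18.8 gf 58.4 t 6.22
(491.5, -285.5, 61) [-0.0009, -0.0002, 0.0011]
```

carry_out --pt "0.0015 0 -0.0019" --pt "0.003 0 -0.0038" --pt "0.0046 0 -0.0056" --pt "0.0063 0 -0.0074" --pt "0.008 0 -0.009" --pt "0.0099 0 -0.0106" --pt "0.0118 0 -0.012" --pt "0.0138 0 -0.0134" --roll '[0,0,0,0,0,0,0,0]' --claw '[0.016,0.016,0.016,0.016,0.016,0.016,0.016,0.016]'

```text
clock: 7.22
position: [503.5, -286.9, 228.6]
ee_rot: [0.998, -0.058, -0.005, -0.001]
contact_force: [-9.1, -1.1, -1.5]
gripper_width: 18.2
grasp_force: 58.7
```

```bash
python3 -c "
from m import *
to()
a=get_image('scene');b=get_image('top')
cv2.imwrite('pics/arc.png',cv2.resize(a['img'][110:190,250:350][:,:,::-1],None,fx=5,fy=5,interpolation=cv2.INTER_CUBIC))"
```

```text
grasp [ 502.  -286.5   73.9] yaw(x) -6.61 F [-9.1 -1.1 -1.5] w 18.2 gf 58.7 t 7.22
```

View pics/arc.png

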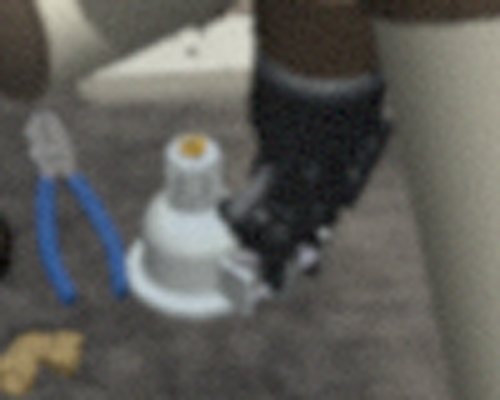

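The cap still stands upright with the handle partly up, and the tool feels about 9 N of wind-up. I release to relieve it and check where the cap is.

carry_out --pt "0 0 0" --pt "0 0 0" --pt "0 0 0" --roll '[0,0,0]' --claw '[0.026,0.03,0.03]'

```text
clock: 7.7
position: [507.0, -287.0, 230.4]
ee_rot: [0.998, -0.057, 0.002, 0.0]
contact_force: [0.0, 0.3, 0.6]
gripper_width: 29.8
grasp_force: 0.0
```

```bash
cat > cap.py <<'E'
from b import *
def capfit(x0,zb=0,N=2,names=("scene",)):
    for n in names:
        c=np.vstack([cloud(get_image(n)) for _ in range(N)]); o=[n]
        for r,lo,hi in((17,68,95),(33.5,12,40)):
            rr=np.hypot(*(c[:,:2]-x0).T)
            d=c[(c[:,2]>lo+zb)&(c[:,2]<hi+zb)&(rr<r+7)&(rr>r-7)]
            if len(d)<15: continue
            f=least_squares(lambda s:np.hypot(*(d[:,:2]-s).T)-r,x0,loss="soft_l1")
            o+=[r,len(d),f.x.round(1)]
        print(*o)
E
python3 -c "
from m import *
from cap import *
to(); capfit(np.array([575,-295.]))"
```

```text
grasp [ 507.5 -287.2   75.7] yaw(x) -6.55 F [0.  0.3 0.6] w 29.8 gf 0.0 t 7.7
scene 17 113 [ 577.8 -295.8] 33.5 266 [ 577.1 -296.1]
```

carry_out --pt "-0.015 0 0" --pt "-0.036 0 0" --pt "-0.036 0 0" --pt "-0.036 0 0" --pt "-0.036 0 0" --pt "-0.03 0 0" --pt "-0.024 0 -0.002" --pt "-0.018 0 -0.006" --roll '[0,0,0,0,0,0,0,0]' --claw '[0.03,0.03,0.01,0,0,0,0,0]'

```text
clock: 8.8
position: [481.7, -284.6, 233.5]
ee_rot: [0.998, -0.059, -0.013, -0.002]
contact_force: [-21.4, -1.0, 13.1]
gripper_width: 0.3
grasp_force: 11.0
```

carry_out --pt "0.003 0 -0.002" --pt "0.006 0 -0.004" --pt "0.009 0 -0.006" --pt "0.012 0 -0.008" --pt "0.014 0 -0.009" --pt "0.016 0 -0.01" --roll '[0,0,0,0,0,0]' --claw '[0,0,0,0,0,0]'

```text
clock: 9.55
position: [504.5, -286.8, 245.4]
ee_rot: [0.998, -0.057, 0.0, 0.0]
contact_force: [-0.9, -0.4, 0.3]
gripper_width: 0.2
grasp_force: 0.4
```

```bash
python3 -c "
from m import *
from cap import *
to(); capfit(np.array([578,-295.]))"
```

```text
grasp [ 504.6 -286.8   90.7] yaw(x) -6.57 F [-0.9 -0.4  0.3] w 0.2 gf 0.4 t 9.55
scene 17 132 [ 579.4 -296.6] 33.5 259 [ 578.4 -296.4]
```

```bash
python3 -c "
from m import *
a=get_image('scene')
for d in place_of(a,'handle_pad'): print(d)
cv2.imwrite('pics/push.png',cv2.resize(a['img'][110:190,250:350][:,:,::-1],None,fx=6,fy=6,interpolation=cv2.INTER_CUBIC))"
```

```text
{'at': [305.0, 153.0], 'conf': 0.44}
```

View pics/push.png

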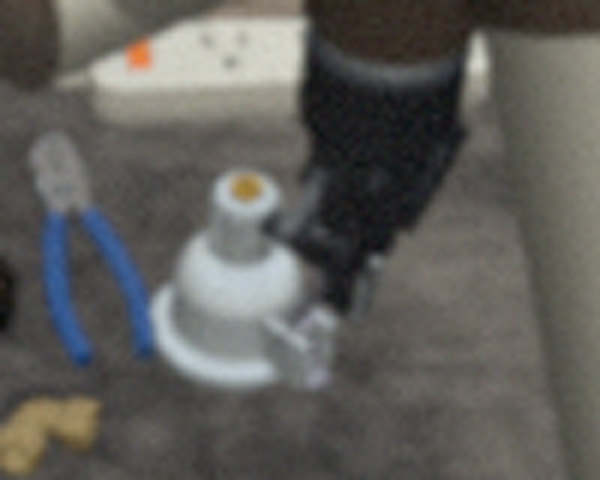

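carry_out --pt "-0.04 0 -0.01" --pt "-0.09 0 -0.04" --pt "-0.11 0 -0.06" --roll '[0,0,0]' --claw '[0,0,0]'

```text
clock: 10.12
position: [392.5, -273.8, 306.3]
ee_rot: [0.998, -0.058, -0.0, -0.0]
contact_force: [0.5, -0.7, 0.4]
gripper_width: -0.0
grasp_force: 0.0
```

```bash
cat > hd.py <<'E'
from m import *
from cap import *
def handle(ax,ang=None,zb=0,names=("scene","top")):
    """project points into cap frame; print handle points (out, side, up from rim)"""
    for n in names:
        c=cloud(get_image(n)); q=c-[ax[0],ax[1],zb]
        u=np.array([np.cos(np.radians(ang)),np.sin(np.radians(ang))]);v=np.array([-u[1],u[0]])
        o=q[:,:2]@u;s=q[:,:2]@v;z=q[:,2]
        k=(o>38)&(o<110)&(abs(s)<25)&(z>36)&(z<110)
        P=np.c_[o[k],s[k],z[k]]
        if len(P): print(n,len(P),"mean",P.mean(0).round(1)); print(P[np.argsort(P[:,2])][::max(1,len(P)//14)].round().astype(int).tolist())
E
python3 -c "
from hd import *
to(); capfit(np.array([579,-296.]),names=('scene','top')); handle((580,-296),173.4)
for r,z in((84,61),(52,82),(44,34)): print(r,w2pix(get_image('scene'),[580-.9934*r,-296+.115*r,z]))
a=get_image('scene');b=get_image('top')
cv2.imwrite('pics/h2.png',cv2.resize(np.hstack([a['img'][110:190,250:350],b['img'][160:240,280:380]])[:,:,::-1],None,fx=4,fy=4,interpolation=cv2.INTER_CUBIC))"
```

```text
grasp [ 392.5 -273.7  151.6] yaw(x) -6.61 F [ 0.5 -0.7  0.4] w -0.0 gf 0.0 t 10.12
scene 17 155 [ 578.9 -296.5] 33.5 267 [ 578.7 -296.7]
top 17 53 [ 582.8 -296.3] 33.5 152 [ 581.8 -296.3]
scene 57 mean [53.7 -1.6 61.1]
[[51, 3, 36], [44, -12, 37], [41, -4, 38], [57, -12, 38], [55, -10, 39], [48, 5, 46], [47, -4, 51], [53, -2, 59], [55, -6, 67], [58, -1, 74], [60, -8, 80], [62, 12, 85], [60, 13, 88], [59, -4, 90], [59, 0, 92]]
top 33 mean [51.1  1.1 70.8]
[[47, -10, 37], [45, -7, 37], [50, 13, 40], [45, -12, 41], [39, -7, 42], [40, 2, 52], [43, 5, 61], [49, 8, 80], [49, 1, 82], [52, -2, 88], [54, -5, 89], [59, 4, 90], [60, -2, 90], [58, -7, 91], [58, 0, 91], [54, 2, 92], [58, -4, 93]]
84 [309.06028073 164.47212847]
52 [301.86900864 154.01704831]
44 [298.56668368 163.76790515]
```

View pics/h2.png

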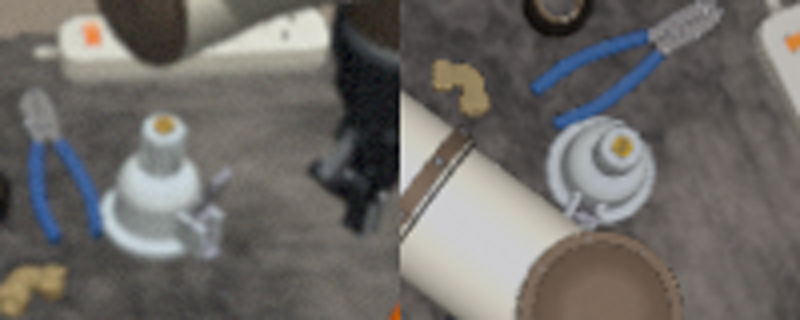

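The handle is fully raised: its top is at radius 59 and height 92, as predicted. Now I grip the stud across the handle direction.

```bash
python3 -c "
from m import *
to((580.5,-296.5,160),(580.5,-296.5,85))"
```

```text
grasp [ 394.9 -274.1  150.1] yaw(x) -6.57 F [-0.   0.4 -0.2] w -0.1 gf 0.0 t 10.68
(580.5, -296.5, 160) [0.1869, 0.001, -0.0102]
(580.5, -296.5, 85) [0.187, 0.001, 0.0648]
```

carry_out --pt "0.03 0 -0.03" --pt "0.07 0 -0.03" --pt "0.12 0 -0.03" --pt "0.165 0.001 -0.03" --pt "0.187 0.001 -0.02" --pt "0.187 0.001 0.01" --pt "0.187 0.001 0.02" --pt "0.187 0.001 0.02" --roll '[0,0,0,0,0,0,0,0]' --claw '[0.03,0.06,0.06,0.06,0.06,0.06,0.06,0.06]'

```text
clock: 11.68
position: [580.2, -296.6, 284.6]
ee_rot: [0.998, -0.057, -0.001, -0.0]
contact_force: [0.5, -0.3, -0.2]
gripper_width: 60.3
grasp_force: 0.0
```

carry_out --pt "0 0 0.025" --pt "0 0 0.045" --pt "0 0 0.045" --pt "0 0 0.045" --pt "0 0 0.045" --pt "0 0 0.045" --roll '[0,0,0,0,0,0]' --claw '[0.06,0.06,0.05,0.043,0.037,0.037]'

```text
clock: 12.42
position: [580.5, -296.7, 241.5]
ee_rot: [0.998, -0.057, 0.001, 0.0]
contact_force: [-1.3, -0.3, 0.2]
gripper_width: 37.1
grasp_force: 0.0
```

```bash
python3 -c "
from hd import *
to((580.5,-296.5,85)); capfit(np.array([580,-296.]));handle((580.5,-296.5),173.4,names=('scene',))"
```

```text
grasp [ 580.8 -296.7   86.8] yaw(x) -6.58 F [-1.3 -0.3  0.2] w 37.1 gf 0.0 t 12.43
(580.5, -296.5, 85) [-0.0003, -0.0002, 0.0018]
scene 17 120 [ 578.6 -297.3] 33.5 260 [ 578.8 -296.5]
scene 53 mean [54.9 -1.6 63.1]
[[51, 8, 36], [48, -2, 37], [45, -13, 38], [51, 12, 39], [49, 0, 40], [46, -5, 41], [50, -1, 46], [48, -4, 51], [52, -1, 56], [54, -3, 64], [56, -7, 72], [54, -5, 78], [64, -4, 85], [64, 5, 87], [61, -6, 87], [60, -8, 88], [64, 0, 90], [60, 0, 91]]
```

carry_out --pt "0 0 0" --pt "0 0 0" --pt "0 0 0" --pt "0 0 0" --pt "0 0 -0.005" --pt "0 0 -0.015" --pt "0 0 -0.025" --pt "0 0 -0.025" --roll '[0,0,0,0,0,0,0,0]' --claw '[0.033,0.028,0.024,0.02,0.02,0.02,0.02,0.02]'

```text
clock: 13.58
position: [580.8, -296.5, 266.7]
ee_rot: [0.998, -0.057, 0.001, 0.0]
contact_force: [0.7, -0.6, -5.9]
gripper_width: 32.4
grasp_force: 60.2
```

```bash
python3 -c "
from hd import *
to((510,-296,112),(510,-200,300),(500,76,320),(602,76,320)); capfit(np.array([580,-296.]),zb=25);handle((580.5,-296.5),173.4,zb=25,names=('scene',))"
```

```text
grasp [ 581.2 -296.6  112. ] yaw(x) -6.56 F [ 0.7 -0.6 -5.9] w 32.4 gf 60.2 t 13.57
(510, -296, 112) [-0.0708, 0.0076, -0.0002]
(510, -200, 300) [-0.0813, -0.0877, -0.1883]
(500, 76, 320) [-0.1227, -0.3608, -0.2084]
(602, 76, 320) [-0.0214, -0.3725, -0.2082]
scene 17 133 [ 579.5 -295.5] 33.5 269 [ 579.4 -296.1]
scene 62 mean [54.5 -2.5 60.7]
[[42, -12, 36], [46, -8, 37], [59, -9, 38], [54, 10, 39], [59, -13, 40], [46, -4, 42], [47, -5, 48], [51, -7, 56], [52, -4, 60], [56, -6, 67], [59, -9, 75], [58, -9, 79], [64, 1, 85], [64, 10, 87], [59, 2, 89], [65, -1, 91]]
```

carry_out --pt "-0.03 0 -0.035" --pt "-0.06 0 -0.075" --pt "-0.075 -0.02 -0.115" --pt "-0.08 -0.05 -0.155" --pt "-0.085 -0.09 -0.185" --pt "-0.09 -0.135 -0.203" --pt "-0.1 -0.185 -0.203" --pt "-0.105 -0.235 -0.203" --roll '[0,0,0,0,0,0,0,0]' --claw '[0.02,0.02,0.02,0.02,0.02,0.02,0.02,0.02]'

```text
clock: 14.72
position: [501.9, -49.8, 468.5]
ee_rot: [0.998, -0.058, -0.0, -0.0]
contact_force: [1.6, 0.1, -6.8]
gripper_width: 31.9
grasp_force: 61.5
```

carry_out --pt "-0.005 -0.04 0" --pt "-0.01 -0.08 0" --pt "-0.005 -0.11 0" --pt "0.02 -0.128 0" --pt "0.05 -0.133 0" --pt "0.075 -0.135 0" --pt "0.083 -0.136 0" --pt "0.083 -0.136 0" --roll '[0,0,0,0,0,0,0,0]' --claw '[0.02,0.02,0.02,0.02,0.02,0.02,0.02,0.02]'

```text
clock: 15.72
position: [600.9, 74.4, 467.6]
ee_rot: [0.998, -0.058, -0.001, 0.0]
contact_force: [0.1, 0.1, -6.4]
gripper_width: 32.0
grasp_force: 61.5
```

```bash
cat > rel.py <<'E'
from hd import *
def rel(x0,zb,b0=(603,76,167),N=3):
    for n in("scene","top"):
        c=np.vstack([cloud(get_image(n)) for _ in range(N)])
        b,k,e=sphere(c,np.array(b0,float),rad=29)
        print(n,"ball",b.round(1),k,round(e,2),end=" ")
        for r,lo,hi in((17,68,95),(33.5,12,40)):
            rr=np.hypot(*(c[:,:2]-x0).T)
            d=c[(c[:,2]>lo+zb)&(c[:,2]<hi+zb)&(rr<r+7)&(rr>r-7)]
            if len(d)<15: continue
            f=least_squares(lambda s:np.hypot(*(d[:,:2]-s).T)-r,x0,loss="soft_l1")
            print("cyl",r,len(d),f.x.round(1),"ball-cap",(b[:2]-f.x).round(1),end=" ")
        print()
E
python3 -c "
from rel import *
to((604.2,74.9,313)); rel(np.array([603.,75]),read_state()['position'][2]-154.7-86.8)"
```

```text
grasp [600.6  74.3 312.9] yaw(x) -6.61 F [ 0.1  0.1 -6.4] w 32.0 gf 61.5 t 15.72
(604.2, 74.9, 313) [0.0035, -0.001, -0.0001]
scene ball [602.3  75.7 166.5] 613 1.01 cyl 17 413 [598.5  74.7] ball-cap [3.8 1. ] cyl 33.5 535 [598.6  74.5] ball-cap [3.7 1.2] 
top ball [578.9  40.4 153.9] 4 0.06 cyl 17 119 [599.9  75.6] ball-cap [-21.  -35.2] cyl 33.5 392 [601.7  74.8] ball-cap [-22.8 -34.4]
```

carry_out --pt "0.0036 -0.0017 0" --pt "0.0036 -0.0017 0.01" --pt "0.0036 -0.0017 0.02" --pt "0.0036 -0.0017 0.027" --pt "0.0036 -0.0017 0.027" --roll '[0,0,0,0,0]' --claw '[0.02,0.02,0.02,0.02,0.02]'

```text
clock: 16.65
position: [604.7, 75.7, 440.3]
ee_rot: [0.998, -0.057, -0.001, 0.0]
contact_force: [0.0, 0.0, -7.3]
gripper_width: 32.2
grasp_force: 61.6
```

```bash
python3 -c "
from rel import *
to((604.4,75.6,286)); rel(np.array([603.,75]),read_state()['position'][2]-154.7-86.8)"
```

```text
grasp [604.3  75.6 285.6] yaw(x) -6.58 F [ 0.   0.  -7.3] w 32.2 gf 61.6 t 16.65
(604.4, 75.6, 286) [0.0001, -0.0, -0.0004]
scene ball [602.6  75.6 166.3] 212 0.88 cyl 17 424 [602.6  75.4] ball-cap [0.1 0.2] cyl 33.5 539 [602.5  75.9] ball-cap [ 0.1 -0.2] 
top ball [603.  76. 167.] 0 nan cyl 17 136 [605.3  77.1] ball-cap [-2.3 -1.1] cyl 33.5 428 [605.9  76. ] ball-cap [-2.9 -0. ] b.py:12: RuntimeWarning: invalid value encountered in scalar divide
  return f.x,len(d),np.sqrt(2*f.cost/len(d))
```

carry_out --pt "0 0 0.006" --pt "0 0 0.012" --pt "0 0 0.018" --pt "0 0 0.024" --pt "0 0 0.03" --pt "0 0 0.03" --roll '[0,0,0,0,0,0]' --claw '[0.02,0.02,0.02,0.02,0.02,0.02]'

```text
clock: 17.7
position: [604.7, 75.7, 410.7]
ee_rot: [0.998, -0.057, -0.001, 0.0]
contact_force: [0.1, -0.1, -6.5]
gripper_width: 31.8
grasp_force: 61.6
```

carry_out --pt "0 0 0.004" --pt "0 0 0.008" --pt "0 0 0.012" --pt "0 0 0.015" --pt "0 0 0.015" --roll '[0,0,0,0,0]' --claw '[0.02,0.02,0.02,0.02,0.02]'

```text
clock: 18.32
position: [604.8, 75.8, 396.1]
ee_rot: [0.998, -0.057, -0.0, 0.0]
contact_force: [0.5, -0.1, -6.6]
gripper_width: 32.0
grasp_force: 61.6
```

carry_out --pt "0 0 0.002" --pt "0 0 0.004" --pt "0 0 0.006" --pt "0 0 0.008" --pt "0 0 0.01" --pt "0 0 0.011" --pt "0 0 0.012" --pt "0 0 0.012" --roll '[0,0,0,0,0,0,0,0]' --claw '[0.02,0.02,0.02,0.02,0.02,0.02,0.02,0.02]'

```text
clock: 19.32
position: [604.7, 75.6, 385.0]
ee_rot: [0.998, -0.057, 0.0, 0.0]
contact_force: [-1.7, -2.0, 0.6]
gripper_width: 32.2
grasp_force: 62.3
```

carry_out --pt "0 0 0.0015" --pt "0 0 0.003" --pt "0 0 0.0045" --pt "0 0 0.006" --pt "0 0 0.006" --roll '[0,0,0,0,0]' --claw '[0.02,0.02,0.02,0.02,0.02]'

```text
clock: 19.95
position: [604.9, 75.9, 379.3]
ee_rot: [0.998, -0.057, 0.001, -0.0]
contact_force: [-3.7, -0.5, 4.5]
gripper_width: 32.4
grasp_force: 62.9
```

carry_out --pt "0 0 0.0015" --pt "0 0 0.003" --pt "0 0 0.0045" --pt "0 0 0.0045" --roll '[0,0,0,0]' --claw '[0.02,0.02,0.02,0.02]'

```text
clock: 20.45
position: [605.2, 75.9, 374.7]
ee_rot: [0.998, -0.057, 0.001, -0.0]
contact_force: [-2.0, -2.0, 4.1]
gripper_width: 32.2
grasp_force: 62.9
```

carry_out --pt "0 0 0.001" --pt "0 0 0.002" --pt "0 0 0.003" --pt "0 0 0.003" --roll '[0,0,0,0]' --claw '[0.02,0.02,0.02,0.02]'

```text
clock: 20.95
position: [605.0, 75.8, 371.3]
ee_rot: [0.998, -0.057, 0.001, -0.0]
contact_force: [-1.3, -0.1, 4.4]
gripper_width: 32.6
grasp_force: 62.7
```

```bash
cat > hz.py <<'E'
from hd import *
def hz(N=4,ax=(605,76)):
    # compare stud-top height and flange/rim heights
    for n in("scene","top"):
        c=np.vstack([cloud(get_image(n)) for _ in range(N)]); r=np.hypot(c[:,0]-ax[0],c[:,1]-ax[1])
        t=c[(r<14)&(c[:,2]>215)]
        print(n,"top",len(t),np.round(np.percentile(t[:,2],[10,50,90]),1) if len(t) else 0)
        k=c[(r>36)&(r<43)&(c[:,2]>110)&(c[:,2]<185)]; print("rim ring",len(k),np.round(np.percentile(k[:,2],[10,30,50,70,90]),1) if len(k) else 0)
    return c
if __name__=="__main__":
    to(); hz()
E
python3 hz.py
```

```text
grasp [605.2  75.9 216.6] yaw(x) -6.58 F [-1.3 -0.1  4.4] w 32.6 gf 62.7 t 20.95
scene top 865 [230.4 555.8 557.8]
rim ring 554 [135.7 137.5 138.8 140.3 156. ]
top top 678 [232.3 559.2 560.9]
rim ring 438 [133.9 138.3 140.1 141.7 167.3]
```

carry_out --pt "0 0 0.001" --pt "0 0 0.002" --pt "0 0 0.002" --roll '[0,0,0]' --claw '[0.02,0.02,0.02]'

```text
clock: 21.72
position: [605.0, 75.8, 369.8]
ee_rot: [0.998, -0.057, 0.001, -0.0]
contact_force: [-1.1, -0.6, 7.0]
gripper_width: 32.1
grasp_force: 63.0
```

```bash
python3 -c "
from hz import *
to()
a=get_image('scene')
cv2.imwrite('pics/seat.png',cv2.resize(a['img'][130:230,150:250][:,:,::-1],None,fx=6,fy=6,interpolation=cv2.INTER_CUBIC))"
```

```text
grasp [605.2  75.8 215.1] yaw(x) -6.57 F [-1.1 -0.6  7. ] w 32.1 gf 63.0 t 21.73
```

View pics/seat.png

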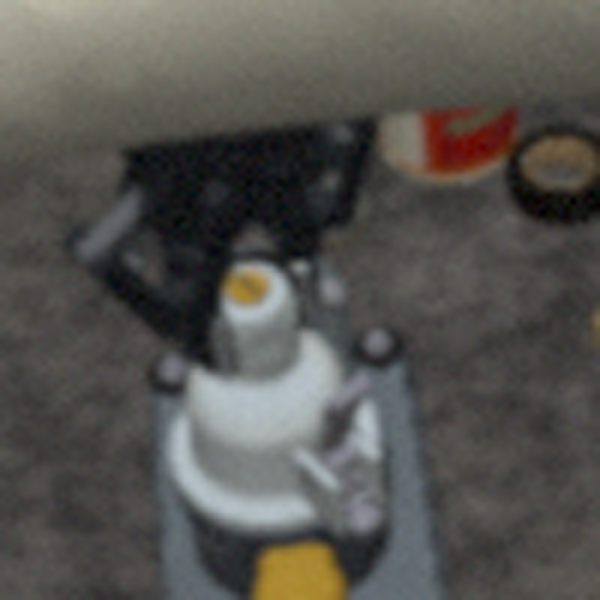

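The picture shows the cap on the outlet, its rim against the flange and the handle still up. The stiffness is now 1.7 N/mm, which is the mounts alone, so the cap looks home. I push a little more to be sure.

carry_out --pt "0 0 0.0015" --pt "0 0 0.003" --pt "0 0 0.003" --pt "0 0 0.003" --roll '[0,0,0,0]' --claw '[0.02,0.02,0.02,0.02]'

```text
clock: 22.28
position: [604.9, 75.8, 367.9]
ee_rot: [0.998, -0.057, 0.001, -0.0]
contact_force: [-4.0, -1.1, 10.4]
gripper_width: 32.1
grasp_force: 63.3
```

carry_out --pt "0 0 0.0015" --pt "0 0 0.0025" --pt "0 0 0.0025" --roll '[0,0,0]' --claw '[0.02,0.02,0.02]'

```text
clock: 22.65
position: [604.8, 75.8, 366.1]
ee_rot: [0.998, -0.057, 0.001, -0.0]
contact_force: [-3.4, -1.3, 13.1]
gripper_width: 32.3
grasp_force: 63.5
```

carry_out --pt "0 0 -0.004" --pt "0 0 -0.008" --pt "0 0 -0.008" --roll '[0,0,0]' --claw '[0.02,0.02,0.02]'

```text
clock: 23.02
position: [605.0, 75.8, 371.7]
ee_rot: [0.998, -0.057, 0.001, -0.0]
contact_force: [1.6, -1.2, 5.0]
gripper_width: 32.0
grasp_force: 62.9
```

carry_out --pt "0 0 0" --pt "0 0 0" --pt "0 0 0" --pt "0 0 -0.02" --pt "0 0 -0.06" --pt "0 0 -0.08" --roll '[0,0,0,0,0,0]' --claw '[0.04,0.06,0.07,0.07,0.07,0.06]'

```text
clock: 23.78
position: [604.9, 75.8, 453.6]
ee_rot: [0.998, -0.057, 0.001, -0.0]
contact_force: [0.6, -0.6, -0.2]
gripper_width: 60.3
grasp_force: 0.0
```

```bash
python3 -c "
from hz import *
to(); 
for n in('scene','top'):
    c=np.vstack([cloud(get_image(n)) for _ in range(3)])
    for r,lo,hi in((17,202,228),(33.5,146,172)):
        rr=np.hypot(c[:,0]-604,c[:,1]-76)
        d=c[(c[:,2]>lo)&(c[:,2]<hi)&(rr<r+7)&(rr>r-7)]
        f=least_squares(lambda s:np.hypot(*(d[:,:2]-s).T)-r,[604,76],loss='soft_l1'); print(n,r,len(d),f.x.round(1))
    t=c[(rr<13)&(c[:,2]>215)&(c[:,2]<250)]; print('top z',np.median(t[:,2]).round(1),len(t))
handle((604,76),173.4,zb=132)"
```

```text
grasp [605.4  75.9 298.9] yaw(x) -6.57 F [ 0.6 -0.6 -0.2] w 60.3 gf 0.0 t 23.77
scene 17 345 [603.4  76.1]
scene 33.5 405 [603.2  76.2]
top z 233.9 214
top 17 122 [607.1  77.2]
top 33.5 263 [606.5  76.7]
top z 236.0 196
scene 108 mean [53.5 -0.5 59.6]
[[50, -6, 36], [40, -8, 37], [50, 10, 38], [40, -10, 38], [54, 13, 39], [45, -2, 40], [48, -4, 41], [46, -5, 48], [46, -4, 54], [54, 6, 65], [57, 4, 72], [55, -8, 80], [62, -1, 87], [63, 5, 91], [62, -6, 91], [60, -5, 93]]
top 53 mean [50.5  3.7 66.3]
[[51, 12, 36], [55, 12, 37], [49, -9, 39], [46, 4, 40], [40, 10, 41], [39, 6, 43], [46, 1, 44], [52, -10, 44], [41, -1, 56], [47, 8, 74], [50, 8, 84], [51, -4, 88], [60, -5, 90], [56, 3, 92], [55, 6, 93], [54, 2, 94], [59, 5, 95], [59, -5, 97]]
```

```bash
python3 -c "
from hz import *
for n in('scene','top'):
    c=np.vstack([cloud(get_image(n)) for _ in range(4)])
    for x0,lo,hi,z0 in(([330,-299.],68,95,0),([604,76.],202,228,134)):
        for _ in range(3):
            rr=np.hypot(*(c[:,:2]-x0).T); d=c[(c[:,2]>lo)&(c[:,2]<hi)&(rr<25)&(rr>8)]
            x0=least_squares(lambda s:np.hypot(*(d[:,:2]-s).T)-17,x0,loss='soft_l1').x
        rr=np.hypot(*(c[:,:2]-x0).T)
        t=c[(rr<12)&(c[:,2]>z0+85)&(c[:,2]<z0+115)]
        k=c[(rr>37)&(rr<43)&(c[:,2]>z0-8)&(c[:,2]<z0+22)]
        g=c[(rr>47)&(rr<62)&(abs(c[:,2])<12)]
        print(n,x0.round(1),'top',np.median(t[:,2]).round(2),t[:,2].std().round(1),len(t),'rim',np.median(k[:,2]).round(2),len(k),'table',np.median(g[:,2]).round(2) if len(g) else None)
"
```

```text
scene [ 333.7 -306.5] top 100.07 2.6 69 rim 6.67 435 table -0.79
scene [603.4  76.1] top 234.63 2.2 243 rim 140.39 432 table 5.4
top [ 336.4 -307.1] top 102.63 3.0 213 rim 8.55 525 table 1.12
top [607.1  77.2] top 236.22 2.7 209 rim 143.22 351 table 7.62
```

The cap measures home: rim underside about 134 mm against the flange at about 133 mm under its own weight. The handle is still raised. Now the closed fingertips press the paddle's top out and down along its arc.

carry_out --pt "-0.02 0 0" --pt "-0.04 0 0" --pt "-0.058 0 0" --pt "-0.058 0 0" --pt "-0.058 0 0.02" --pt "-0.058 0 0.042" --pt "-0.058 0 0.042" --roll '[0,0,0,0,0,0,0]' --claw '[0.03,0,0,0,0,0,0]'

```text
clock: 25.45
position: [547.4, 82.3, 407.8]
ee_rot: [0.998, -0.058, -0.002, 0.001]
contact_force: [0.2, -0.1, 0.3]
gripper_width: 0.1
grasp_force: 0.0
```

```bash
python3 -c "
from hd import *
to((547.6,82.5,250))"
```

```text
grasp [546.8  82.1 253.1] yaw(x) -6.6 F [ 0.2 -0.1  0.3] w 0.1 gf 0.0 t 25.45
(547.6, 82.5, 250) [0.0007, -0.0005, 0.0031]
```

carry_out --pt "0 0 0.004" --pt "0 0 0.007" --pt "-0.003 0 0.009" --pt "-0.006 0 0.0105" --pt "-0.009 0 0.0115" --pt "-0.012 0 0.0125" --roll '[0,0,0,0,0,0]' --claw '[0,0,0,0,0,0]'

```text
clock: 26.2
position: [535.1, 83.8, 397.4]
ee_rot: [0.998, -0.057, 0.001, -0.0]
contact_force: [-0.4, -0.3, 0.6]
gripper_width: -0.0
grasp_force: 0.5
```

carry_out --pt "-0.003 0 0.003" --pt "-0.006 0 0.005" --pt "-0.009 0 0.007" --pt "-0.012 0 0.0095" --pt "-0.015 0 0.012" --pt "-0.018 0 0.015" --roll '[0,0,0,0,0,0]' --claw '[0,0,0,0,0,0]'

```text
clock: 26.95
position: [516.4, 85.6, 382.5]
ee_rot: [0.998, -0.057, -0.001, 0.001]
contact_force: [-5.1, -0.4, 8.4]
gripper_width: 0.2
grasp_force: 4.0
```

```bash
python3 -c "
from hd import *
to();handle((605,76),173.4,zb=132,names=('scene',))
a=get_image('scene')
cv2.imwrite('pics/press.png',cv2.resize(a['img'][130:230,150:250][:,:,::-1],None,fx=6,fy=6,interpolation=cv2.INTER_CUBIC))"
```

```text
grasp [516.   85.5 227.8] yaw(x) -6.58 F [-5.1 -0.4  8.4] w 0.2 gf 4.0 t 26.95
scene 129 mean [89.1 -2.8 85.7]
[[47, -9, 36], [53, -4, 44], [62, -4, 53], [84, -8, 72], [102, 2, 84], [101, -6, 86], [98, 12, 90], [98, -11, 92], [102, 7, 94], [96, -6, 97], [97, 14, 99], [100, -3, 101], [96, -6, 104], [97, -12, 106], [100, 0, 109]]
```

View pics/press.png

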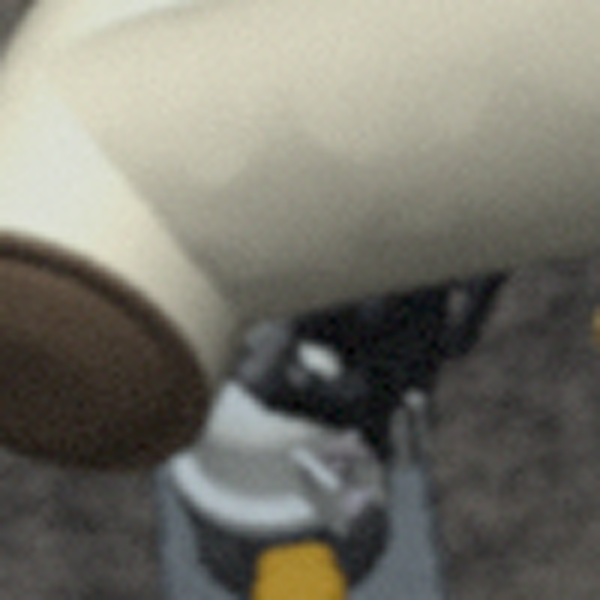

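Judging by the force direction, friction at the paddle's edge is holding it, because the edge moves out faster than the finger. I re-place the finger further in and move it outward faster than down.

carry_out --pt "0 0 -0.01" --pt "0.008 0 -0.011" --pt "0.008 0 -0.006" --pt "0.004 0 -0.0045" --pt "0 0 -0.0025" --pt "-0.004 0 0.0" --roll '[0,0,0,0,0,0]' --claw '[0,0,0,0,0,0]'

```text
clock: 27.8
position: [513.1, 86.3, 381.9]
ee_rot: [0.998, -0.057, 0.0, -0.0]
contact_force: [1.2, 0.3, -0.6]
gripper_width: -0.1
grasp_force: 0.3
```

carry_out --pt "-0.001 0 0.002" --pt "-0.002 0 0.004" --pt "-0.003 0 0.006" --pt "-0.003 0 0.007" --roll '[0,0,0,0]' --claw '[0,0,0,0]'

```text
clock: 28.3
position: [510.2, 86.6, 375.1]
ee_rot: [0.998, -0.057, -0.0, 0.0]
contact_force: [-2.1, 0.3, 4.1]
gripper_width: -0.0
grasp_force: 2.1
```

carry_out --pt "-0.001 0 0.0015" --pt "-0.002 0 0.003" --pt "-0.003 0 0.0045" --pt "-0.003 0 0.006" --pt "-0.003 0 0.006" --roll '[0,0,0,0,0]' --claw '[0,0,0,0,0]'

```text
clock: 28.92
position: [507.9, 86.9, 370.3]
ee_rot: [0.998, -0.057, 0.001, 0.0]
contact_force: [-3.2, -0.9, 8.1]
gripper_width: -0.3
grasp_force: 4.1
```

carry_out --pt "0 0 0.0015" --pt "0 0 0.003" --pt "0 0 0.0045" --pt "0 0 0.0045" --roll '[0,0,0,0]' --claw '[0,0,0,0]'

```text
clock: 29.42
position: [507.8, 86.9, 366.8]
ee_rot: [0.998, -0.057, 0.002, 0.0]
contact_force: [-4.9, -0.2, 14.2]
gripper_width: -0.1
grasp_force: 6.7
```

carry_out --pt "-0.002 0 0.001" --pt "-0.004 0 0.001" --pt "-0.004 0 0.001" --roll '[0,0,0]' --claw '[0,0,0]'

```text
clock: 29.8
position: [505.1, 87.4, 366.7]
ee_rot: [0.998, -0.057, 0.004, -0.0]
contact_force: [-0.2, -2.3, 11.3]
gripper_width: 0.0
grasp_force: 5.7
```

carry_out --pt "0 0 -0.02" --pt "0 0 -0.05" --pt "-0.05 0 -0.08" --pt "-0.08 0 -0.11" --pt "-0.08 0 -0.11" --roll '[0,0,0,0,0]' --claw '[0,0,0,0,0]'

```text
clock: 30.42
position: [423.0, 96.6, 476.0]
ee_rot: [0.998, -0.057, 0.003, -0.002]
contact_force: [0.7, 0.1, -0.6]
gripper_width: -0.2
grasp_force: 0.0
```

```bash
python3 -c "
from hz import *
to()
for n in('scene','top'):
    c=np.vstack([cloud(get_image(n)) for _ in range(4)]);rr=np.hypot(c[:,0]-604.5,c[:,1]-76)
    t=c[(rr<12)&(c[:,2]>215)&(c[:,2]<250)]; print('top z',np.median(t[:,2]).round(1),len(t))
    k=(rr>37)&(rr<43)&(c[:,2]>125)&(c[:,2]<155)
    if k.sum()>50:
        A=np.c_[c[k,:2]-[604.5,76],np.ones(k.sum())]; w=least_squares(lambda s:A@s-c[k,2],[0,0,140],loss='soft_l1').x; print('rim plane',w.round(3),k.sum())
handle((604.5,76),173.4,zb=133)
a=get_image('scene');b=get_image('top');u,v=np.round(w2pix(b,(604,76,180))).astype(int)
cv2.imwrite('pics/end.png',cv2.resize(np.hstack([a['img'][130:230,150:250],b['img'][v-50:v+50,u-50:u+50]])[:,:,::-1],None,fx=4,fy=4,interpolation=cv2.INTER_CUBIC))"
```

```text
grasp [424.   97.2 321.3] yaw(x) -6.49 F [ 0.7  0.1 -0.6] w -0.2 gf 0.0 t 30.43
top z nan 0
rim plane [-2.10000e-02 -3.80000e-02  1.41853e+02] 386
top z 236.3 211
rim plane [5.30000e-02 2.60000e-02 1.43094e+02] 401
scene 17 mean [73.2 -7.1 51.2]
[[56, -10, 36], [50, -12, 36], [58, -9, 36], [46, -12, 37], [49, -11, 38], [51, -9, 38], [55, -9, 39], [54, -12, 40], [84, -6, 59], [87, -5, 61], [94, -2, 61], [91, -6, 62], [91, -5, 64], [95, 0, 65], [95, -2, 66], [93, -4, 66], [96, -6, 67]]
top 112 mean [64.1  2.3 55.2]
[[38, 12, 38], [45, 6, 39], [47, 11, 41], [52, 10, 43], [43, 3, 47], [67, 6, 49], [57, 8, 53], [63, 5, 55], [68, -1, 61], [72, -2, 63], [79, 12, 66], [84, -1, 67], [83, 8, 68], [91, -7, 70]]
  return _methods._mean(a, axis=axis, dtype=dtype,
  ret = ret.dtype.type(ret / rcount)
```

View pics/end.png

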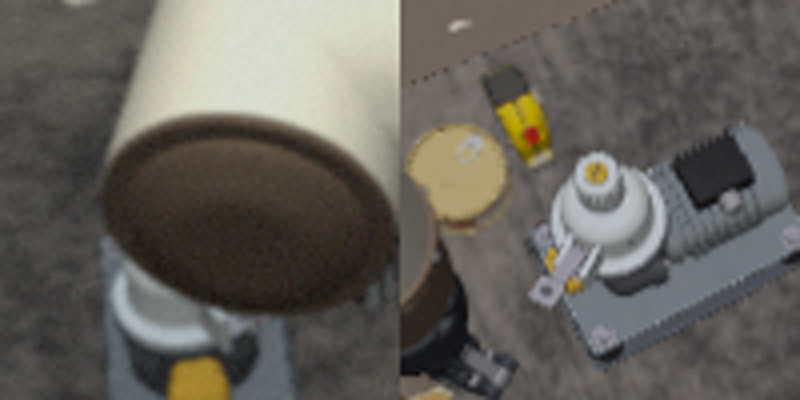

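The top view shows the handle down and the cap level. I clear the arm out of the scene view for a final comparison with the handle's initial down reading (paddle cloud mean z 62.8 in scene, 66.5 in top).

carry_out --pt "0 0.05 0" --pt "0 0.1 0" --pt "0 0.15 0" --pt "0 0.2 0" --pt "0 0.25 0" --pt "0 0.25 0" --pt "0 0.25 0" --roll '[0,0,0,0,0,0,0]' --claw '[0,0,0,0,0,0,0]'

```text
clock: 31.9
position: [395.3, -151.8, 473.4]
ee_rot: [0.998, -0.058, -0.0, -0.0]
contact_force: [-0.7, 0.3, 0.0]
gripper_width: -0.2
grasp_force: 0.0
```

```bash
python3 -c "
from hz import *
to()
for n,ax in(('scene',(603.3,76.1)),('top',(606.8,77))):
    c=np.vstack([cloud(get_image(n)) for _ in range(5)])
    u=np.array([-.9934,.115]);q=c[:,:2]-ax;o=q@u;s=q@[-.115,-.9934];z=c[:,2];rr=np.hypot(*q.T)
    t=c[(rr<12)&(z>215)&(z<250)]; tz=np.median(t[:,2])
    k=(o>62)&(o<100)&(abs(s)<25)&(z>173)&(z<225)
    P=np.c_[o[k],z[k]]; f=np.polyfit(P[:,0]-84,P[:,1],1)
    print(n,'top',tz.round(1),'pad n',k.sum(),'mean r,s',P[:,0].mean().round(1),s[k].mean().round(1),'z at r84 minus studtop',(f[1]-tz).round(1),'slope deg',np.degrees(np.arctan(f[0])).round(1),'max r',np.percentile(P[:,0],97).round(1))
    k=(rr>37)&(rr<43)&(z>125)&(z<155)&(o<30)
    A=np.c_[o[k],s[k],np.ones(k.sum())]; w=least_squares(lambda x:A@x-z[k],[0,0,140],loss='soft_l1').x; print('rim plane',w.round(3),k.sum())
    # orange reference cap, handle down, on the table
"
```

```text
grasp [ 395.3 -151.8  318.7] yaw(x) -6.63 F [-0.7  0.3  0. ] w -0.2 gf 0.0 t 31.9
scene top 234.8 pad n 341 mean r,s 82.5 1.4 z at r84 minus studtop -38.5 slope deg 25.8 max r 94.5
rim plane [ 4.00000e-03 -1.00000e-03  1.40699e+02] 424
top top 236.8 pad n 34 mean r,s 64.7 2.9 z at r84 minus studtop -32.0 slope deg 39.1 max r 67.2
rim plane [6.00000e-03 6.00000e-03 1.43148e+02] 364
```

```bash
python3 -c "
from bench import *
print(job_done())"
```

```text
the job is handed in; nothing more can be done
None
```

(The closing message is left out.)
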